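# Set the rough-cut stop to a sample strip

### The arm

A 6-joint arm with a two-finger parallel gripper is mounted at the origin on the work surface. World frame = base frame: x ahead of the robot, y to its left, z up, the work surface at z = 0. Lengths are in m, angles in degrees, forces in N, time in s.
With the tool pointing down it reaches from about 0.375 to 0.975 m from the base axis. Payload 3.8 kg.
Tool frame: the origin (TCP) lies on the centre line of the jaws, within the pads' length; the fingertips stand 11 mm ahead of it and the grasp point (between the pads) lies 8 mm behind it; z points along the fingers, y is the direction in which the jaws open and shut (so a half turn about z gives the same grasp; the last joint's range is limited). The gripper opens to 88 mm and grips with 3 to 60 N. Pads are 18 mm wide; open, the fingers measure 123 mm over their backs; the gripper's body (75 mm by 187 mm) begins 45 mm behind the grasp point.
Start: joints at [61.771, 15.12, 91.902, -0, 72.978, -2.114], TCP at [0.297, 0.606, 0.25] pointing down, gripper open.
Joint ranges: [-150.88, 150.88], [-54.13, 125.18], [17.81, 147.31], [-75.09, 255.09], [0, 152.58], [-146.25, 146.25]. Speed limits (degrees/s): [147.25, 147.25, 180, 180, 180, 180].

### API

Orientations are given as a 3x3 rotation matrix whose columns are the frame's x, y, z axes.
In Python, from plant import arm, imaging gives the robot as it stands.
- The arm moves only by the tool drive_tool, never from a script. Its argument "plan" is a list of rows, each an object of numbers: "jaw": the gripper command: -1 is fully open, 1 is shut, values between are in proportion; "tx", "ty", "tz": the shift along the tool's x, y, z in units of 200 mm (1.0 is 200 mm); "roll": the turn about the tool's z in units of 2 rad (1.0 is 2 rad). In form: [{"jaw": .., "tx": .., "ty": .., "tz": .., "roll": ..}, ...]. A call has 1 to 20 rows; each row shifts and turns the commanded pose from where the row before left it, along the tool's axes as they then stand; what a row does not reach is not made up. A row lasts 1/8 s, in which the tool goes at most 62.5 mm and 10.7 degrees, less where a joint would pass 70% of its speed; a pose out of reach is approached as far as the arm can. A call with a number of a shift or a turn outside -1 to 1 is refused whole. A call with a gripper value outside its range is refused whole. The fingers move at their own pace and stop on an object; "force" is the grip in N (left out, the last holds). Time passes only in rows, so rows that do not move let the fingers close. It gives the time, the measured TCP pose, the force and the opening at its end, in the units of the state.
- arm.observe(): the state, without advancing time (a new reading comes with each control period).
- imaging.get_image(name): name is "scene" or "side" or "wrist"; returns a dict with "img" (420x560x3 uint8, red, green, blue), "z_map" (420x560 float32, m along the optical axis (not along the pixel's ray), 0 where there is no reading), "K" (3x3 intrinsics, pixels), "rvec" (rotation vector, rad) and "tvec" (3), from world to camera coordinates, as OpenCV has them. Camera axes: x right, y down, z forward; pixel columns grow to the right and rows downward; lengths in m; the calibration is good to about 2 mm. The wrist camera is an equidistant fisheye: a pixel r from the principal point sees the ray r / f radians off the axis. A picture is of the moment at which its call begins.
- arm.close_job(): hands the job in, once; it reports no verdict.
The state is a dict: "clock": time; "q": joint angles; "dq": joint speeds; "effort": joint torques, N m; "position": TCP position; "orientation": TCP orientation; "force": force on the tool from outside, world axes, zero at the start; "wrist_torque": the same for the moment, N m; "width": opening from 0.0 (shut) to 1.0 (fully open).
Only numpy, scipy, OpenCV 4.12 (cv2) and the standard library are available. Lean on these libraries where they do the work, as an engineer would, in place of code of your own. Each camera call takes 0.05 s, during which the arm holds its last target.

### The job

Set the stop of the cutting jig for a rough cut: slide the tall wooden stop along its rail until its steel pointer is level with the free sawn end of the pine strip clamped on the jig; it is a rough cut, so within about a centimetre is good enough. Leave the low round stop on the other rail where it is, and let go of the tall stop when it is set.

Things in the scene. Friction and masses are not known exactly. Their poses are not given: they have to be found in the camera images.
- tall_stop (a joint): Place of the tall stop along its rail, m: 0 to 0.22, growing towards +y of tall_stop_mid. It starts within the first 50 mm and must go 40 to 200 mm in the growing direction. Friction of about 2.5 N holds it where it is left; no spring.
- tall_stop_mid (a point): Centre of the tall stop: upright wooden block, 30 across the rail (x), 20 along it (y), 65 mm tall, on a fixed straight aluminium rail (40 wide, 300 long, top 26 above the table, 32.5 mm below this point). A thin steel pointer bar across (x) its foot, 100 x 6 mm, marks this point's place along the rail. y runs along the rail. Two parallel rails, 140 mm apart; it may be on either.
- strip_end (a point): Mid upper edge of the free sawn end of the long pine strip clamped (fixed) half-way between the rails, parallel to them, on the jig's plywood board. 44 wide, 190 long, 18 mm thick, top 30 mm above the table; it reaches from here to -y. A dark steel clamp 26 mm high sits 155 mm back. Axes as tall_stop_mid. Not the short loose offcut that lies farther along.
- round_stop_mid (a point): Centre of the other stop, on the other rail, to be left alone: a low round wooden knob 44 mm across and 28 mm tall with the same pointer bar; it slides as easily.

How it is judged:
By the outcome, as a careful person would: the job done as asked, in the order asked, and still so for the second after the job is handed in, with the robot touching nothing.
It also fails if it takes over 32 s, if anything falls off the work surface, if the arm or the gripper's body presses on something with over 40 N, if the wrist force passes 120 N, or if a joint passes its speed limit or range.

## Working session

There is one attempt and no reset: what is moved stays moved. The work goes in short steps, Python scripts to look and compute and a tool call to move; the robot and the scene stay as the last step left them, time stands still between calls to the robot, and variables do not carry over. Pictures are saved under pics/ and viewed, and the job is handed in when it is done.

Besides the shell and the picture viewer there is one more tool, called as name(argument=value, ...), one argument or row to a line, values as JSON. drive_tool: Moves the arm, as the interface text tells. Its arguments: {"type":"object","properties":{"plan":{"type":"array"},"force":{"type":"number"}},"required":["plan"]}

```bash
mkdir -p pics
cat > h.py <<'E'
import numpy as np,cv2
from plant import arm,imaging
def get(n,tag):
    d=imaging.get_image(n); cv2.imwrite(f'pics/{n}_{tag}.png',d['img'][:,:,::-1]); np.savez(f'{n}_{tag}.npz',**d); return d
def world(d):
    z=d['z_map'];v,u=np.mgrid[:z.shape[0],:z.shape[1]];K=d['K']
    c=np.stack([(u-K[0,2])/K[0,0]*z,(v-K[1,2])/K[1,1]*z,z],-1)
    R=cv2.Rodrigues(d['rvec'])[0]; return (c-d['tvec'].reshape(3))@R
def cast(d,u,v,h):
    K=d['K'];R=cv2.Rodrigues(d['rvec'])[0];o=-R.T@d['tvec'].reshape(3)
    r=R.T@np.array([(u-K[0,2])/K[0,0],(v-K[1,2])/K[1,1],1]);return o+r*(h-o[2])/r[2]
E
python3 - <<'E'
from h import *
for n in ['scene','side','wrist']:
    d=get(n,'0');print(n,d['K'].tolist(),d['rvec'],d['tvec'])
print(arm.observe())
E
```

```text
scene [[536.2511917752915, 0.0, 283.70958128347115], [0.0, 536.2511917752915, 213.8247826822561], [0.0, 0.0, 1.0]] [ 2.08856587  1.01119504 -0.45262954] [-0.34590761 -0.20387894  1.2322062 ]
side [[437.5189675180312, 0.0, 275.9442559195737], [0.0, 437.5189675180312, 207.3679629869718], [0.0, 0.0, 1.0]] [ 0.71864637 -2.47188242  1.30792685] [0.50214382 0.24172743 0.53625727]
wrist [[325.19226210127806, 0.0, 278.5889805453518], [0.0, 325.19226210127806, 202.92668605050358], [0.0, 0.0, 1.0]] [-2.43472212 -1.51756313 -0.23553568] [-0.67394176 -0.04229895  0.38875297]
{'clock': 0.15, 'q': array([ 6.17700415e+01,  1.51589105e+01,  9.19599888e+01, -1.19385436e-03,
        7.29805094e+01, -2.11430931e+00]), 'dq': array([-0.04062591, -0.1711974 , -0.21421955, -0.12553643,  0.01344904,
        0.06241655]), 'effort': array([ 9.73098358e-04, -5.02847993e+01, -3.57468939e+01,  7.30145141e-02,
        2.49757752e-02, -1.12656155e-04]), 'position': array([0.29688583, 0.60562279, 0.24870898]), 'orientation': array([[-8.97910056e-01,  4.40178244e-01, -8.03124844e-04],
       [ 4.40178974e-01,  8.97908740e-01, -1.53806471e-03],
       [ 4.41101950e-05, -1.73456244e-03, -9.99998495e-01]]), 'force': array([-0.96515011, -1.1009058 ,  0.36638705]), 'wrist_torque': array([ 0.01221538,  0.02697668, -0.02920015]), 'width': 0.9997305212390026}
```

View pics/scene_0.png

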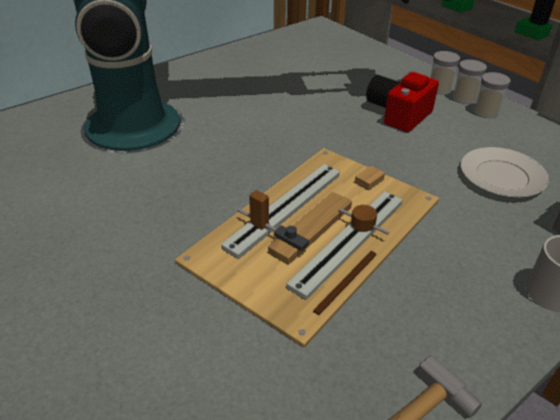

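View pics/side_0.png

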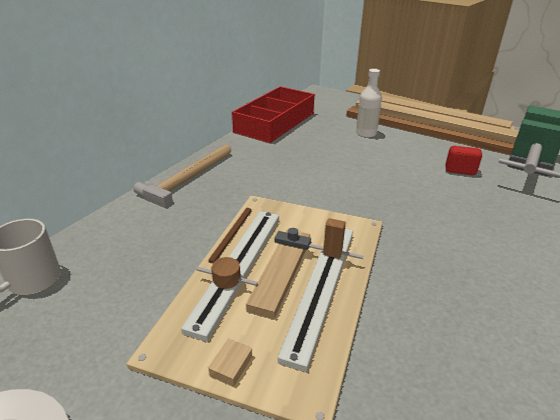

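View pics/wrist_0.png

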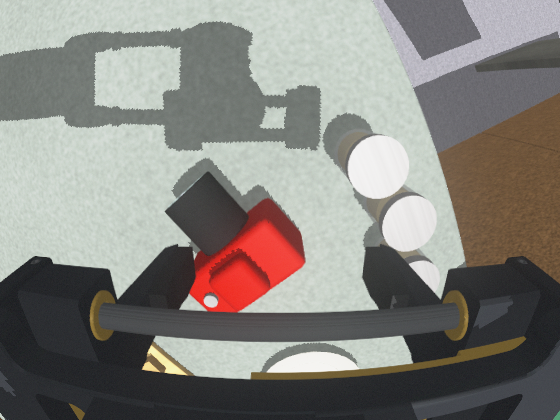

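The scene view shows the tall stop at about (259,210), the round knob at (364,217), the strip from (285,250) to its free end near (340,203), and the offcut at (370,178). In the side view the tall stop is at (335,238), the strip's free end near (265,305) and the offcut at (231,361). I'll zoom in for exact edges.

Run:
```python
import cv2
a=cv2.imread('pics/scene_0.png')[145:285,215:415]; cv2.imwrite('pics/sz.png',cv2.resize(a,None,fx=4,fy=4,interpolation=2))
a=cv2.imread('pics/side_0.png')[205:375,175:375]; cv2.imwrite('pics/dz.png',cv2.resize(a,None,fx=3.5,fy=3.5,interpolation=2))
```

```text
(no output)
```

View pics/sz.png

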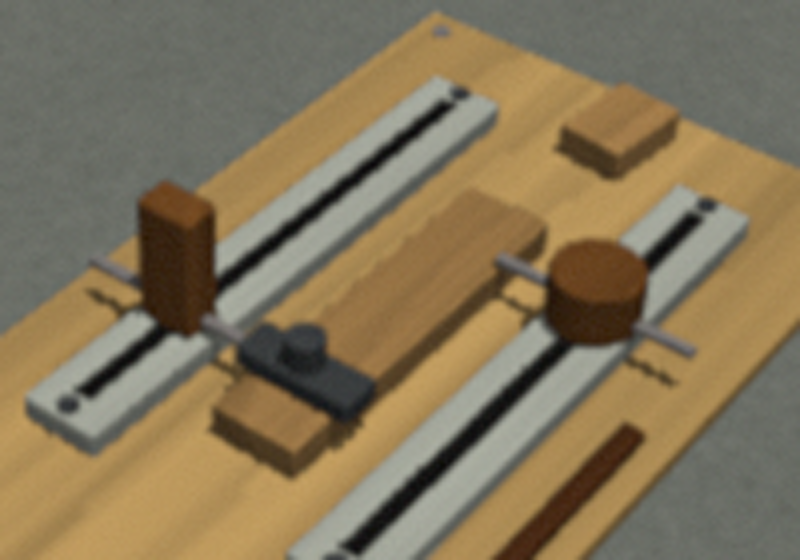

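View pics/dz.png

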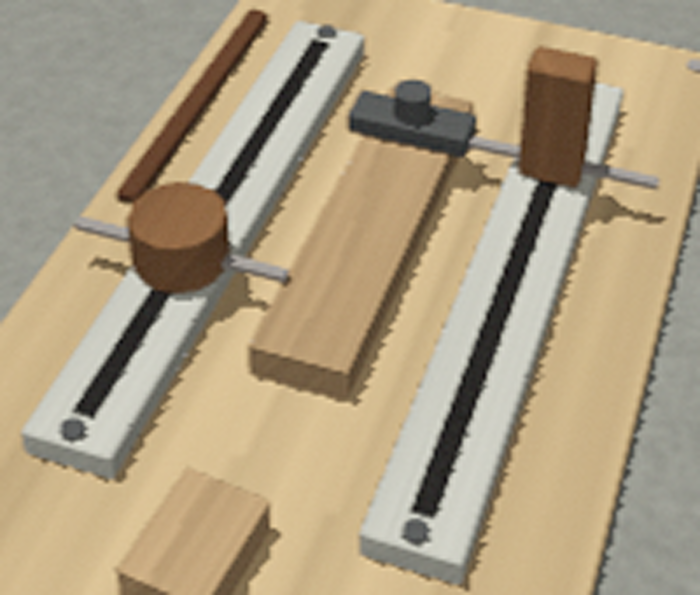

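```bash
cat > m.py <<'E'
from h import *
s=dict(np.load('scene_0.npz'));d=dict(np.load('side_0.npz'))
S=lambda u,v:(215+(u+.5)/4-.5,145+(v+.5)/4-.5); D=lambda u,v:(175+(u+.5)/3.5-.5,205+(v+.5)/3.5-.5)
P=lambda c:c['K']@np.c_[cv2.Rodrigues(c['rvec'])[0],c['tvec'].reshape(3)]
pts={'stripT':((472,190),(350,373)),'stripR':((546,226),(252,350)),
'top_a':((140,200),(596,60)),'top_b':((165,182),(588,78)),'top_c':((213,203),(529,66)),'top_d':((187,225),(541,48)),
'screw_far':((460,93),(416,531)),'railfarL':((437,77),(467,567)),'railfarR':((497,103),(361,538)),'ptrL':((93,262),(657,182))}
for k,(a,b) in pts.items():
    a,b=S(*a),D(*b);X=cv2.triangulatePoints(P(s),P(d),np.array(a,float),np.array(b,float))[:,0];X=X[:3]/X[3]
    h=X[2];print(k,X.round(4),'cast same h:',cast(s,*a,h)[:2].round(4),cast(d,*b,h)[:2].round(4))
for n,c,Q in(('s',s,S),('d',d,D)):
  for k,ab in pts.items():
    h=.03 if 'strip' in k else .091 if 'top' in k else .026
    a=Q(*ab[0 if n=='s' else 1]);print(n,k,cast(c,*a,h)[:2].round(4))
# rail direction from screws in the scene
a=cast(s,*S(68,404),.026);b=cast(s,*S(460,93),.026);e=b-a;print('rail',a,b,np.linalg.norm(e),np.degrees(np.arctan2(e[1],e[0])))
W=world(d);print('strip top depth z',W[290:300,255:275,2].mean())
W2=world(s);print(W2[215,310],W2[194:198,256:262].reshape(-1,3).mean(0))
E
python3 m.py
```

```text
stripT [0.4913 0.1668 0.0292] cast same h: [0.4916 0.1669] [0.491  0.1665]
stripR [0.5317 0.1767 0.0283] cast same h: [0.5314 0.1765] [0.532 0.177]
top_a [ 0.4669 -0.0036  0.0907] cast same h: [ 0.4663 -0.0038] [ 0.4673 -0.0029]
top_b [0.4639 0.0114 0.0912] cast same h: [0.4635 0.0113] [0.4643 0.0121]
top_c [0.4891 0.0182 0.0922] cast same h: [0.4882 0.0179] [0.4898 0.0195]
top_d [0.492  0.0019 0.0907] cast same h: [0.4917 0.0017] [0.4923 0.0023]
screw_far [0.4302 0.2161 0.0282] cast same h: [0.4297 0.2158] [0.4308 0.2167]
railfarL [0.4092 0.2186 0.0254] cast same h: [0.4095 0.2188] [0.4087 0.2181]
railfarR [0.4458 0.2274 0.0259] cast same h: [0.4449 0.2269] [0.447  0.2285]
ptrL [ 0.4309 -0.0055  0.0338] cast same h: [ 0.4303 -0.0057] [ 0.4313 -0.0048]
s stripT [0.4923 0.1662]
s stripR [0.5328 0.1749]
s top_a [ 0.4667 -0.004 ]
s top_b [0.4633 0.0114]
s top_c [0.487  0.0188]
s top_d [0.492  0.0016]
s screw_far [0.4275 0.218 ]
s railfarL [0.4102 0.2182]
s railfarR [0.445  0.2268]
s ptrL [ 0.4225 -0.0007]
d stripT [0.4906 0.1671]
d stripR [0.5311 0.1782]
d top_a [ 0.4671 -0.0025]
d top_b [0.4644 0.0118]
d top_c [0.4905 0.018 ]
d top_d [0.4921 0.0026]
d screw_far [0.4316 0.2152]
d railfarL [0.4085 0.2185]
d railfarR [0.447  0.2286]
d ptrL [ 0.4341 -0.0137]
rail [ 0.49167244 -0.06158748  0.026     ] [0.42745907 0.21802502 0.026     ] 0.28689110437218907 102.93378787462196
strip top depth z 0.029693708760723688
[0.51746086 0.08863722 0.03161517] [0.47931997 0.00509404 0.09263281]
```

Both views agree: the block centre is at about (0.478, 0.007) with its top at z≈0.091. The rail runs at about 102.9° and the strip end's mid is at (0.5115, 0.172), so the slide is about 0.154 m. I'll turn the tool so the jaws shut along the rail, then move above the block.

drive_tool(
  plan=[
    {"jaw": -1,"roll": -0.085},
    {"jaw": -1,"roll": -0.085},
    {"jaw": -1,"roll": -0.085},
    {"jaw": -1,"roll": -0.085},
    {"jaw": -1},
    {"jaw": -1,"ty": -0.26,"tx": -0.0175},
    {"jaw": -1,"ty": -0.26,"tx": -0.0175},
    {"jaw": -1,"ty": -0.26,"tx": -0.0175},
    {"jaw": -1,"ty": -0.26,"tx": -0.0175},
    {"jaw": -1,"ty": -0.26,"tx": -0.0175},
    {"jaw": -1,"ty": -0.26,"tx": -0.0175},
    {"jaw": -1,"ty": -0.26,"tx": -0.0175},
    {"jaw": -1,"ty": -0.26,"tx": -0.0175},
    {"jaw": -1,"ty": -0.26,"tx": -0.0175},
    {"jaw": -1,"ty": -0.26,"tx": -0.0175},
    {"jaw": -1,"ty": -0.26,"tx": -0.0175},
    {"jaw": -1,"ty": -0.26,"tx": -0.0175},
    {"jaw": -1},
    {"jaw": -1},
  ],
  force=15,
)

```text
$.plan[0]: bad value
```

Run:
```python
from h import *
d=get('wrist','1');o=arm.observe();print(o['position'],o['orientation'].round(3),o['clock'],o['q'])
R=o['orientation'];t=R.T@(np.array([.478,.007,.083])-o['position']);print('tool delta',t, t/.2)
```

```text
[0.29693154 0.60570708 0.24887762] [[-0.898  0.44  -0.001]
 [ 0.44   0.898 -0.001]
 [ 0.    -0.001 -1.   ]] 0.2 [ 6.17681804e+01  1.51522674e+01  9.19503900e+01  2.71703717e-03
  7.29785196e+01 -2.11434024e+00]
tool delta [-0.42616145 -0.45762545  0.16648337] [-2.13080726 -2.28812723  0.83241683]
```

View pics/wrist_1.png

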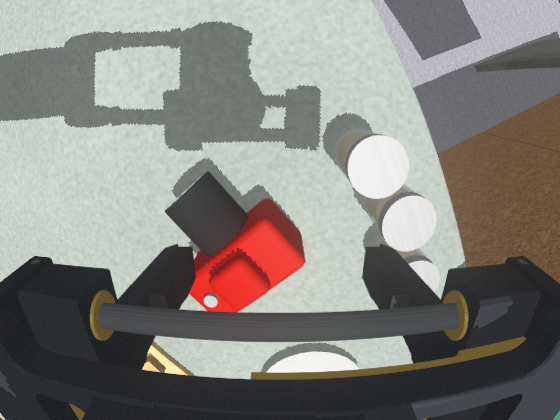

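The plan was refused because every row needs all its keys. The arm didn't move and the wrist view is unchanged, so I'll resend it in full.

drive_tool(
  plan=[
    {"jaw": -1,"tx": 0,"ty": 0,"tz": 0,"roll": -0.085},
    {"jaw": -1,"tx": 0,"ty": 0,"tz": 0,"roll": -0.085},
    {"jaw": -1,"tx": 0,"ty": 0,"tz": 0,"roll": -0.085},
    {"jaw": -1,"tx": 0,"ty": 0,"tz": 0,"roll": -0.085},
    {"jaw": -1,"tx": 0,"ty": 0,"tz": 0,"roll": 0},
    {"jaw": -1,"tx": -0.0175,"ty": -0.26,"tz": 0,"roll": 0},
    {"jaw": -1,"tx": -0.0175,"ty": -0.26,"tz": 0,"roll": 0},
    {"jaw": -1,"tx": -0.0175,"ty": -0.26,"tz": 0,"roll": 0},
    {"jaw": -1,"tx": -0.0175,"ty": -0.26,"tz": 0,"roll": 0},
    {"jaw": -1,"tx": -0.0175,"ty": -0.26,"tz": 0,"roll": 0},
    {"jaw": -1,"tx": -0.0175,"ty": -0.26,"tz": 0,"roll": 0},
    {"jaw": -1,"tx": -0.0175,"ty": -0.26,"tz": 0,"roll": 0},
    {"jaw": -1,"tx": -0.0175,"ty": -0.26,"tz": 0,"roll": 0},
    {"jaw": -1,"tx": -0.0175,"ty": -0.26,"tz": 0,"roll": 0},
    {"jaw": -1,"tx": -0.0175,"ty": -0.26,"tz": 0,"roll": 0},
    {"jaw": -1,"tx": -0.0175,"ty": -0.26,"tz": 0,"roll": 0},
    {"jaw": -1,"tx": -0.0175,"ty": -0.26,"tz": 0,"roll": 0},
    {"jaw": -1,"tx": 0,"ty": 0,"tz": 0,"roll": 0},
    {"jaw": -1,"tx": 0,"ty": 0,"tz": 0,"roll": 0},
  ],
  force=15,
)

```text
clock: 2.58
position: [0.4766, 0.0072, 0.2496]
orientation: [[-0.976, -0.22, -0.0], [-0.22, 0.976, 0.001], [0.0, 0.001, -1.0]]
force: [-0.7, -0.7, 0.4]
width: 1.001
```

Run:
```python
from h import *
d=get('wrist','2');o=arm.observe();print(o['position'],o['orientation'].round(3),o['clock'],o['q'])
R=o['orientation'];t=R.T@(np.array([.478,.007,.068])-o['position']);print('tool delta',t, t/.2)
```

```text
[0.4764688  0.00775214 0.24956898] [[-0.975 -0.221 -0.   ]
 [-0.221  0.975  0.001]
 [ 0.     0.001 -1.   ]] 2.625 [-2.08403794e+00 -6.76862968e+00  1.15311674e+02  3.19196953e-02
  7.14820678e+01 -1.04874635e+02]
tool delta [-0.00137918 -0.00118535  0.18156789] [-0.00689592 -0.00592673  0.90783944]
```

View pics/wrist_2.png

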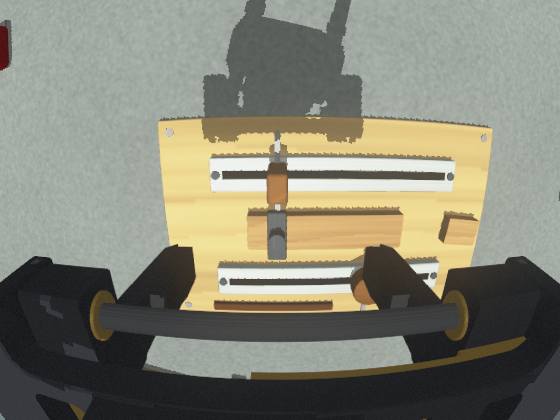

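The wrist view shows the tall stop at (277,187), centred between the fingers. The strip's free end is near column 402 and the round stop is at (365,280). I'll do a quick fisheye cross-check before descending.

```bash
cat >> h.py <<'E'
def castw(d,u,v,h):
    K=d['K'];p=np.array([[[float(u),float(v)]]]);n=cv2.fisheye.undistortPoints(p,K,np.zeros(4))[0,0]
    R=cv2.Rodrigues(d['rvec'])[0];o=-R.T@d['tvec'].reshape(3);r=R.T@np.array([n[0],n[1],1]);return o+r*(h-o[2])/r[2]
E
python3 - <<'E'
from h import *
d=dict(np.load('wrist_2.npz'))
e=np.array([-.2225,.975,0])
cv2.imwrite('pics/wz.png',cv2.resize(d['img'][120:300,200:420,::-1],None,fx=3.6,fy=3.3,interpolation=2))
for n,u,v,h in [('topL',267,203,.091),('topR',287,203,.091),('strip+',402,209,.03),('strip-',402,247,.03),('ptr',277.5,143,.034),('ptr2',277.5,208,.034)]:
    X=castw(d,u,v,h);print(n,X.round(4),'s',(X@e).round(4))
E
```

```text
topL [ 0.4942 -0.0008  0.091 ] s -0.1107
topR [0.4901 0.0177 0.091 ] s -0.0918
strip+ [0.4857 0.1614 0.03  ] s 0.0493
strip- [0.5338 0.1796 0.03  ] s 0.0563
ptr [ 0.4436 -0.002   0.034 ] s -0.1007
ptr2 [0.5157 0.0141 0.034 ] s -0.101
```

View pics/wz.png

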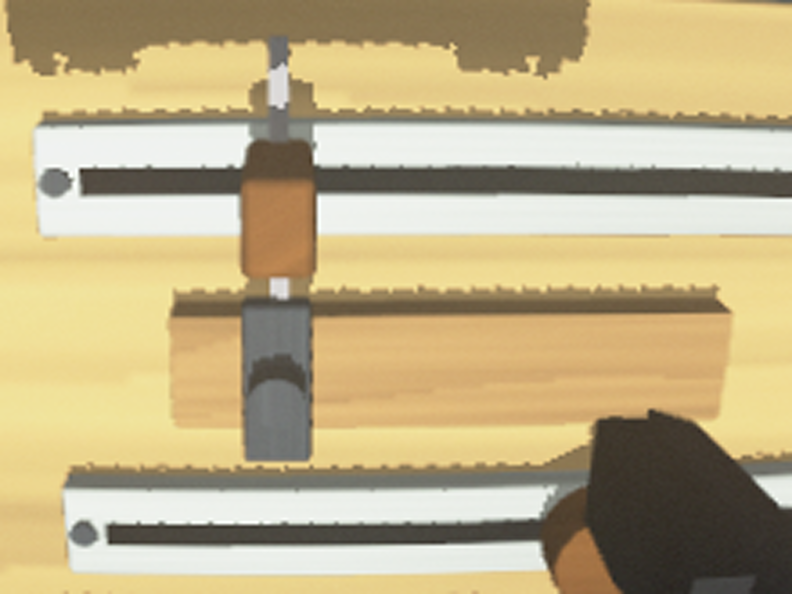

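drive_tool(
  plan=[
    {"jaw": -1,"tx": -0.007,"ty": -0.006,"tz": 0.18,"roll": 0},
    {"jaw": -1,"tx": 0,"ty": 0,"tz": 0.18,"roll": 0},
    {"jaw": -1,"tx": 0,"ty": 0,"tz": 0.18,"roll": 0},
    {"jaw": -1,"tx": 0,"ty": 0,"tz": 0.18,"roll": 0},
    {"jaw": -1,"tx": 0,"ty": 0,"tz": 0.12,"roll": 0},
    {"jaw": -1,"tx": 0,"ty": 0,"tz": 0.06,"roll": 0},
    {"jaw": -1,"tx": 0,"ty": 0,"tz": 0,"roll": 0},
    {"jaw": -1,"tx": 0,"ty": 0,"tz": 0,"roll": 0},
  ],
)

```text
clock: 3.62
position: [0.4794, 0.0066, 0.0708]
orientation: [[-0.975, -0.223, 0.002], [-0.223, 0.975, -0.0], [-0.002, -0.0, -1.0]]
force: [0.2, -0.4, 0.2]
width: 1.0
```

Run:
```python
from h import *
d=get('scene','3');d=get('side','3');o=arm.observe();print(o['position'],o['clock'],o['force'])
a=np.hstack([cv2.imread('pics/scene_3.png')[80:300,180:420],cv2.imread('pics/side_3.png')[150:370,175:415]])
cv2.imwrite('pics/c3.png',cv2.resize(a,None,fx=1.65,fy=1.65))
```

```text
[0.4795778  0.00630012 0.07101468] 3.725 [ 0.08525713  0.34554297 -0.31072967]
```

View pics/c3.png

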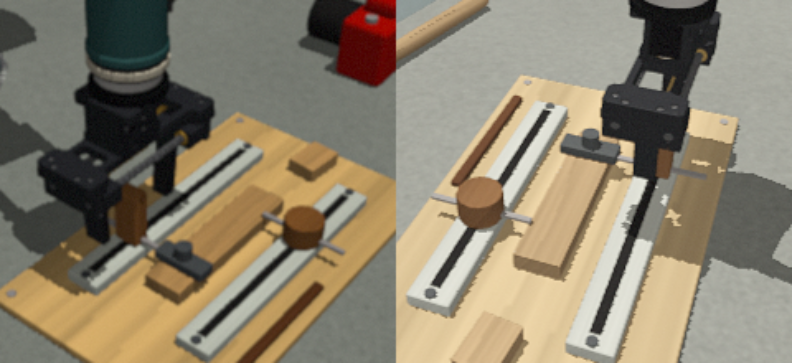

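Both views show the fingers straddling the block along the rail, clear of the pointer and rail. Now closing.

drive_tool(
  plan=[
    {"jaw": 1,"tx": 0,"ty": 0,"tz": 0,"roll": 0},
    {"jaw": 1,"tx": 0,"ty": 0,"tz": 0,"roll": 0},
    {"jaw": 1,"tx": 0,"ty": 0,"tz": 0,"roll": 0},
    {"jaw": 1,"tx": 0,"ty": 0,"tz": 0,"roll": 0},
    {"jaw": 1,"tx": 0,"ty": 0,"tz": 0,"roll": 0},
    {"jaw": 1,"tx": 0,"ty": 0,"tz": 0,"roll": 0},
    {"jaw": 1,"tx": 0,"ty": 0,"tz": 0,"roll": 0},
    {"jaw": 1,"tx": 0,"ty": 0,"tz": 0,"roll": 0},
  ],
  force=15,
)

```text
clock: 4.72
position: [0.4784, 0.0062, 0.0697]
orientation: [[-0.975, -0.222, -0.0], [-0.222, 0.975, -0.0], [0.0, -0.0, -1.0]]
force: [-0.4, -0.2, 0.2]
width: 0.225
```

Run:
```python
from h import *
o=arm.observe();print(o['position'],o['clock'],o['force'],o['width']*88)
e=np.array([-.2225,.975,0]);print('s tcp',o['position']@e)
d=dict(np.load('wrist_2.npz'))
for u,v in[(403,214.5),(399.4,246.7)]:
    X=castw(d,u,v,.03);print(X,X@e)
```

```text
[0.47843049 0.00615758 0.06969143] 4.725 [-0.3501719  -0.21286852  0.17450795] 19.756950601854317
s tcp -0.10044714133908751
[0.49208548 0.1651323  0.03      ] 0.05151497001656858
[0.53402444 0.17582443 0.03      ] 0.052608384302146184
```

The grip closed at 19.8 mm, matching the block, with the TCP at s = −0.100. The strip end is at s ≈ 0.0525 (wrist 0.052, scene and side 0.053), so I'll slide 153 mm.

drive_tool(
  plan=[
    {"jaw": 1,"tx": 0,"ty": 0.045,"tz": 0,"roll": 0},
    {"jaw": 1,"tx": 0,"ty": 0.045,"tz": 0,"roll": 0},
    {"jaw": 1,"tx": 0,"ty": 0.045,"tz": 0,"roll": 0},
    {"jaw": 1,"tx": 0,"ty": 0.045,"tz": 0,"roll": 0},
    {"jaw": 1,"tx": 0,"ty": 0.045,"tz": 0,"roll": 0},
    {"jaw": 1,"tx": 0,"ty": 0.045,"tz": 0,"roll": 0},
    {"jaw": 1,"tx": 0,"ty": 0.045,"tz": 0,"roll": 0},
    {"jaw": 1,"tx": 0,"ty": 0.045,"tz": 0,"roll": 0},
    {"jaw": 1,"tx": 0,"ty": 0.045,"tz": 0,"roll": 0},
    {"jaw": 1,"tx": 0,"ty": 0.045,"tz": 0,"roll": 0},
    {"jaw": 1,"tx": 0,"ty": 0.045,"tz": 0,"roll": 0},
    {"jaw": 1,"tx": 0,"ty": 0.045,"tz": 0,"roll": 0},
    {"jaw": 1,"tx": 0,"ty": 0.045,"tz": 0,"roll": 0},
    {"jaw": 1,"tx": 0,"ty": 0.045,"tz": 0,"roll": 0},
    {"jaw": 1,"tx": 0,"ty": 0.045,"tz": 0,"roll": 0},
    {"jaw": 1,"tx": 0,"ty": 0.045,"tz": 0,"roll": 0},
    {"jaw": 1,"tx": 0,"ty": 0.045,"tz": 0,"roll": 0},
    {"jaw": 1,"tx": 0,"ty": 0,"tz": 0,"roll": 0},
    {"jaw": 1,"tx": 0,"ty": 0,"tz": 0,"roll": 0},
  ],
)

```text
clock: 7.1
position: [0.4441, 0.1561, 0.0697]
orientation: [[-0.975, -0.222, -0.001], [-0.222, 0.975, 0.001], [0.0, 0.001, -1.0]]
force: [-3.2, 2.1, 0.6]
width: 0.23
```

Run:
```python
from h import *
d=get('side','4');o=arm.observe();print(o['position'],o['clock'],o['force'],o['width']*88)
e=np.array([-.2225,.975,0]);print('s tcp',o['position']@e)
cv2.imwrite('pics/c4.png',cv2.resize(d['img'][150:370,175:415,::-1],None,fx=2.5,fy=2.5))
```

```text
[0.44414584 0.1558565  0.06969431] 7.15 [-3.00751403  2.30212349  1.46182354] 19.880420668778537
s tcp 0.05313763456603109
```

View pics/c4.png

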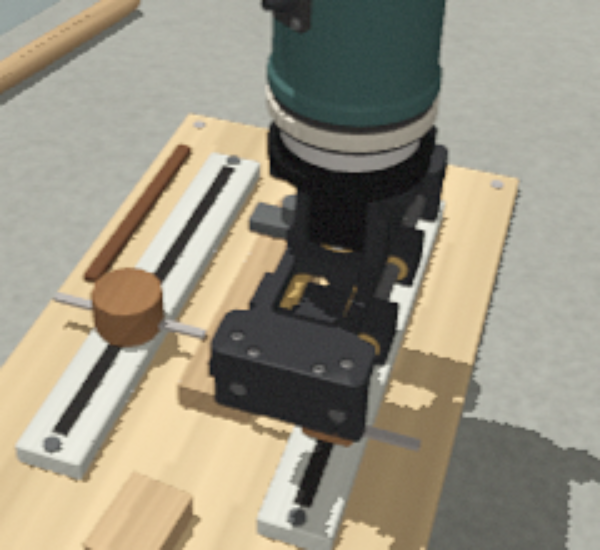

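The stop moved with the gripper and the TCP is at s = 0.053. I'll open, rise and check.

drive_tool(
  plan=[
    {"jaw": -1,"tx": 0,"ty": 0,"tz": 0,"roll": 0},
    {"jaw": -1,"tx": 0,"ty": 0,"tz": 0,"roll": 0},
    {"jaw": -1,"tx": 0,"ty": 0,"tz": 0,"roll": 0},
    {"jaw": -1,"tx": 0,"ty": 0,"tz": 0,"roll": 0},
    {"jaw": -1,"tx": 0,"ty": 0,"tz": 0,"roll": 0},
    {"jaw": -1,"tx": 0,"ty": 0,"tz": 0,"roll": 0},
    {"jaw": -1,"tx": 0,"ty": 0,"tz": -0.08,"roll": 0},
    {"jaw": -1,"tx": 0,"ty": 0,"tz": -0.15,"roll": 0},
    {"jaw": -1,"tx": 0,"ty": 0,"tz": -0.2,"roll": 0},
    {"jaw": -1,"tx": 0,"ty": 0,"tz": -0.2,"roll": 0},
    {"jaw": -1,"tx": 0,"ty": 0,"tz": -0.2,"roll": 0},
    {"jaw": -1,"tx": 0,"ty": 0,"tz": -0.1,"roll": 0},
    {"jaw": -1,"tx": 0,"ty": 0,"tz": 0,"roll": 0},
    {"jaw": -1,"tx": 0,"ty": 0,"tz": 0,"roll": 0},
  ],
)

```text
clock: 8.9
position: [0.4439, 0.1552, 0.2552]
orientation: [[-0.975, -0.222, -0.001], [-0.222, 0.975, -0.0], [0.001, -0.0, -1.0]]
force: [-0.0, -0.5, -1.1]
width: 0.997
```

Run:
```python
from h import *
for n in['wrist','side','scene']: d=get(n,'5')
w=dict(np.load('wrist_5.npz'));cv2.imwrite('pics/w5.png',cv2.resize(w['img'][120:300,170:390,::-1],None,fx=3.6,fy=3.3,interpolation=2))
a=np.load('side_5.npz')['img'][205:375,175:375,::-1];cv2.imwrite('pics/d5.png',cv2.resize(a,None,fx=3.5,fy=3.5,interpolation=2))
o=arm.observe();print(o['position'],o['clock'],o['force'])
```

```text
[0.44354227 0.15510661 0.25426436] 9.05 [-0.02234927  0.29851785 -0.87583128]
```

View pics/w5.png

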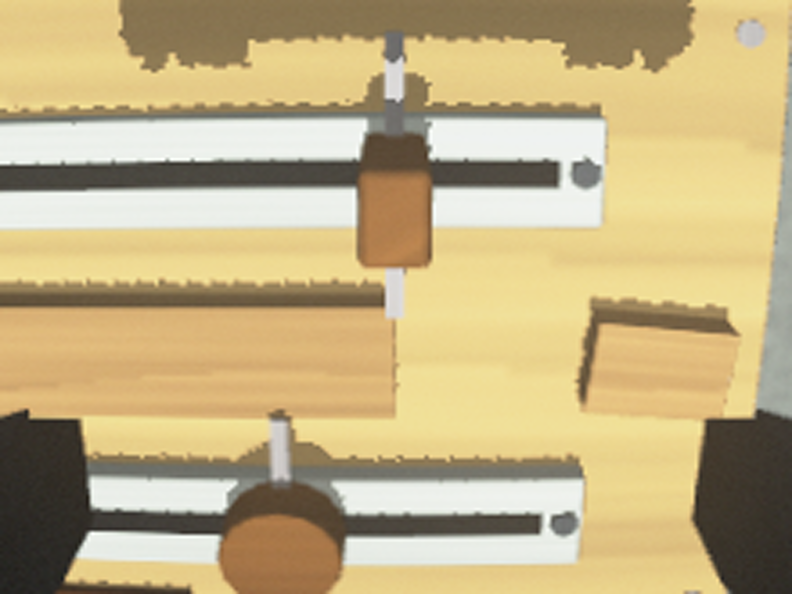

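View pics/d5.png

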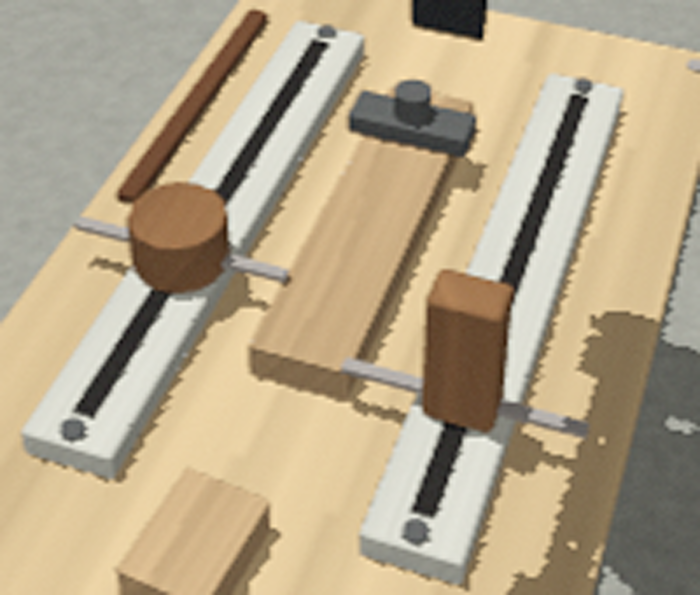

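The wrist view looks straight down on it: the pointer is at crop column 394 and the strip's sawn end at 395, so they're level to within about 1 mm. In the side view the round stop is in the same pixels as before, around (179,236). I'm handing in.

```bash
python3 -c "
from h import *
print(arm.close_job())"
```

```text
the job is handed in; nothing more can be done
None
```

The tall stop is set: its steel pointer is level with the free sawn end of the pine strip to about 1 mm, and I handed the job in at about 9 s.

- **What I did:** I gripped the tall stop along its rail at 15 N (jaws closed to 19.8 mm), slid it about 153 mm, let go and raised the arm clear.
- **Last checks:** After release, the wrist view had the pointer and the strip end within one pixel of the enlarged crop. The side view had the round stop where it started, and nothing was touching the gripper.
- **Disagreements:** The views put the strip end 0.5–1 mm apart along the rail, well inside the tolerance. My first move call was refused because rows lacked some keys; nothing moved.

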